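# Take the last cup out of the cup keeper for an order

## Robot

A 6-joint arm with a two-finger parallel gripper is mounted at the origin on the work surface. World frame = base frame: x ahead of the robot, y to its left, z up, the work surface at z = 0. Lengths are in m, angles in rad, forces in N, time in s.
With the tool pointing down it reaches from about 0.425 to 1.125 m from the base axis. Payload 14.9 kg.
Tool frame: the origin (TCP) lies between the finger pads; the fingertips stand 17 mm ahead of it and the grasp point (between the pads) lies 2 mm behind it; z points along the fingers, y is the line along which they close (so a half turn about z gives the same grasp; the last joint's range is limited). The gripper opens to 91 mm and grips with 3 to 60 N. Pads are 32 mm wide; open, the fingers measure 118 mm over their backs; the gripper's body (76 mm by 178 mm) begins 60 mm behind the grasp point.
Start: joints at [1.09, 0.379, 1.734, -0, 1.028, -0.033], TCP at [0.303, 0.631, 0.231] pointing down, gripper open.
Joint ranges: [-2.77, 2.77], [-0.74, 2.19], [0, 2.66], [-1.06, 4.2], [0.31, 2.87], [-3.08, 3.08]. Speed limits (rad/s): [1.89, 1.89, 2.39, 3.14, 3.14, 3.14].

## Interface

Orientations are given as a unit quaternion [x, y, z, w].
In Python, from cell import * gives the robot as it stands.
- The arm moves only by the tool play_rows, never from a script. Its argument "steps" is text: rows parted by semicolons, each of 7 numbers parted by spaces: the turn, a rotation vector about the tool's x, y, z in degrees, then the shift along the tool's x, y, z in cm, then the finger opening in cm, from 0 to 9.12. A call has 1 to 10 rows; each row shifts and turns the commanded pose from where the row before left it, along the tool's axes as they then stand; what a row does not reach is not made up. A row lasts 1/12 s, in which the tool goes at most 41.7 mm and 7.16 degrees, less where a joint would pass 70% of its speed; a pose out of reach is approached as far as the arm can. A call with a gripper value outside its range is refused whole. The fingers move at their own pace and stop on an object; "newtons" is the grip in N (left out, the last holds). Time passes only in rows, so rows that do not move let the fingers close. It gives the time, the measured TCP pose, the force, the opening and the grip force at its end, in the units of the state.
- get_state(): the state, without advancing time (a new reading comes with each control period).
- capture(name): name is "scene" or "top" or "wrist"; returns a dict with "image" (400x640x3 uint8, red, green, blue), "range_z" (400x640 float32, m along the optical axis (not along the pixel's ray), 0 where there is no reading), "fx", "fy", "cx", "cy" (pixels), "k1" (the pictures are not rectified: a ray, as slopes to the right and down, at radius r is drawn at 1 + k1 r^2 times it, then the intrinsics apply), "xyz" and "attitude" of the camera in the world. Camera axes: x right, y up, looking along -z (the intrinsics and any distortion apply to the point x, -y, -z); pixel columns grow to the right and rows downward; lengths in m; the calibration is good to about 2 mm. A picture is of the moment at which its call begins.
- job_done(): hands the job in; it is judged then, once.
The state is a dict: "time_s": time; "joints": joint angles; "qd": joint speeds; "joint_torque": joint torques, N m; "position": TCP position; "orientation": TCP orientation; "ft_force": force on the tool from outside, world axes, zero at the start; "torque": the same for the moment, N m; "opening": finger opening in m; "grip_force": force on a finger pad.
Only numpy, scipy, OpenCV 4.12 (cv2) and the standard library are available. Lean on these libraries where they do the work, as an engineer would, in place of code of your own. Each camera call takes 0.05 s, during which the arm holds its last target. There are 200 camera calls.

## Task

Tip the dust lid of the steel cup keeper open, lift out the last cup standing deep inside, and set it down upright on the empty half of the order tray, beside the doughnut, without dropping it or tipping it over. Leave the lid standing open so the keeper can be refilled, and do not disturb the doughnut or the other things on the counter.

Things in the scene. Friction and masses are not known exactly. Their poses are not given: they have to be found in the camera images.
- keeper: Upright round brushed-steel canister fixed to the counter, under a hinged lid. Origin: centre of its underside, z up. Outside diameter 95 mm, 90 mm inside; inner floor 12 mm and rim 108 mm above the counter. +x points from its axis to the hinge and thumb tab (mostly away from the robot); y is along the hinge pin. Two hinge cheeks at y = +-27 mm reach 69 mm out along +x, up to z = 112 mm.
- lid (a joint): Dust lid angle, rad: 0 = closed flat on the rim, 1.57 = upright, 1.75 = end stop. Steel disc, diameter 98 mm, 3 mm thick, with a shallow raised centre; the thumb tab is its other end, beyond the hinge. Pressing the tab down (2 to 3 N) raises the disc. A stiff friction hinge (0.07 N m) keeps it at any angle where it is left. Upright, its edge stands 111 mm above the hinge.
- lid_hinge (a point): Middle of the lid's hinge pin: 62 mm from the canister's axis along the keeper's +x, 111 mm above the counter.
- lid_tab (a point): Middle of the tab's rubber-faced press area (upper face), 55 mm from the hinge. The tab is a strip 40 mm wide, 3 mm thick, 65 mm long from the hinge. Lid closed: it slopes 40 degrees up, away from the canister (its end 50 mm out from the hinge and 42 mm above it). Lid upright: 50 degrees down (its end 42 mm out, 50 mm below).
- cup: Round cup of hard white plastic, no handle, about 60 g, 78 mm tall; outside diameter 75 mm at the foot, 80 mm at the rim, wall 3 mm, inner floor 4 mm up. Origin: centre of its underside; z out of its mouth. Stands loose on the keeper's inner floor, rim 18 mm below the keeper's rim. Too little room (5 mm) for a finger outside it: hold it from inside by spreading the fingers against its wall.
- tray: Order tray of dark wood, fixed, 200 mm (its x) by 300 mm (its y), lip 8 mm wide and 16 mm high all round; flat floor 7 mm above the counter. Origin: centre of its underside. The doughnut lies on its +y half (about y = +75 mm, on a sheet of paper); the -y half is empty, its middle at about y = -72 mm.
- doughnut: Round filled doughnut, 88 mm across and 43 mm high, golden brown with a pale waist and sugar on top, lying loose on the tray. Origin: centre of its underside.
- kraft_box: Closed square clamshell box of brown card, 121 mm square and 80 mm high, loose on the counter. Origin: centre of its underside. Not to be disturbed.
- terminal: Black card terminal, 165 x 78 x 42 mm, loose on the counter. Origin: centre of its underside. Not to be disturbed.
- dredger: Round steel sugar dredger, 70 mm across and 113 mm tall, loose on the counter. Origin: centre of its underside. Not to be disturbed.
Mind the look-alikes: they are no part of the job. What is shaped like the keeper but purple or red is not meant.

How it is judged:
On the way, in this order (a step that is already met when the one before it is completed fails the run):
1. the dust lid is tipped open (past 1.2 rad) (value of joint lid above 1.2 rad), for 0.2 s.
2. the cup is lifted right out of the keeper, its foot above the keeper's rim (z of cup in the frame of keeper above 0.11 m), for 0.2 s.
At the end, for the whole second after the job is handed in: The cup stands upright (within 0.08 rad), at rest and released, flat on the tray's floor (its underside within 4 mm of the floor) on the empty half (its centre at least 30 mm from the tray's middle line, inside the lip), and the keeper's lid stands open past 1.2 rad (z of cup in the frame of tray between 0.003 and 0.011 m and x of cup in the frame of tray between -0.055 and 0.055 m and y of cup in the frame of tray between -0.108 and -0.03 m and angle between cup's own z axis and vertical below 0.08 rad and linear speed of cup below 0.02 m/s and value of joint lid above 1.2 rad); the robot touches nothing.
It fails at once if the cup is tipped over (more than 0.7 rad from upright) (angle between cup's own z axis and vertical above 0.7 rad).
It fails at once if the cup is dropped (moves faster than 0.6 m/s while no finger touches it) (linear speed of cup above 0.6 m/s and contact force between the fingers and cup below 0.01 N).
It fails at once if the doughnut is shifted more than 15 mm (distance of doughnut from where it was at the start of the episode above 0.015 m).
It fails at once if the kraft box, card terminal or dredger is shifted more than 20 mm (distance of any of kraft_box, terminal, dredger from where it was at the start of the episode above 0.02 m).
It also fails if it takes over 64 s, if anything falls off the work surface, if the arm or the gripper's body presses on something with over 40 N, if the wrist force passes 120 N, or if a joint passes its speed limit or range.

## Working session

There is one attempt and no reset: what is moved stays moved. The work goes in short steps, Python scripts to look and compute and a tool call to move; the robot and the scene stay as the last step left them, time stands still between calls to the robot, and variables do not carry over. Pictures are saved under pics/ and viewed, at most 10 in all, crops included, and the job is handed in when it is done.

Besides the shell and the picture viewer there is one more tool, called as a command line: name --argument value ..., lists and objects as JSON in quotes. play_rows: Moves the arm, as the interface text tells. Its arguments: {"type":"object","properties":{"steps":{"type":"string"},"newtons":{"type":"number"}},"required":["steps"]}

```bash
mkdir -p pics; ls; cat > h.py <<'E'
import numpy as np,cv2
from scipy.spatial.transform import Rotation as R
from cell import *
def snap(n,f):
    c=capture(n); cv2.imwrite('pics/'+f+'.png',c['image'][:,:,::-1]); np.save('pics/'+f+'.npy',c,allow_pickle=True); return c
def load(f): return np.load('pics/'+f+'.npy',allow_pickle=True).item()
def cloud(c):
    K=np.array([[c['fx'],0,c['cx']],[0,c['fy'],c['cy']],[0,0,1.]])
    v,u=np.mgrid[:400,:640]
    p=cv2.undistortPoints(np.stack([u,v],-1).reshape(-1,1,2).astype(float),K,np.array([c['k1'],0,0,0.])).reshape(400,640,2)
    z=c['range_z']; P=np.stack([p[...,0]*z,-p[...,1]*z,-z],-1)
    a=np.array(c['attitude']); M=R.from_quat(a).as_matrix() if a.size==4 else a
    W=P@M.T+np.array(c['xyz']); W[z==0]=np.nan
    return W
E
python3 - <<'E'
from h import *
for n in ['scene','top']:
    c=snap(n,n+'0'); print(n,c['xyz'],c['attitude'],c['fx'],c['k1'])
print(get_state())
E
```

```text
pics
scene [1.16128331 0.09262415 1.18901122] [0.20082119 0.18711545 0.66409703 0.69543784] 373.82666291027346 -0.058769047508427534
top [0.36573027 0.12097346 1.63268936] [-0.02961572  0.02708302  0.71076172 -0.70228712] 456.0797724922228 0.018150855238864675
{'time_s': 0.1, 'joints': array([ 1.08972324e+00,  3.79336112e-01,  1.73470492e+00, -3.00226059e-05,
        1.02850351e+00, -3.33173126e-02]), 'qd': array([-0.00211485, -0.00252748, -0.00202409, -0.00035228, -0.0001295 ,
        0.00010464]), 'joint_torque': array([-9.61135593e-04, -7.65046406e+01, -4.35288763e+01,  6.52272510e-02,
        3.97861458e-02,  3.23578843e-05]), 'position': array([0.30293028, 0.63069266, 0.23037648]), 'orientation': array([ 2.22004809e-01,  9.75045454e-01, -4.63559644e-04, -1.08634595e-04]), 'ft_force': array([-0.58361321,  0.04661711,  0.6782803 ]), 'torque': array([-0.00531672,  0.03003514,  0.01419406]), 'grip_force': 0.0, 'opening': 0.09144462988721105}
```

View pics/scene0.png

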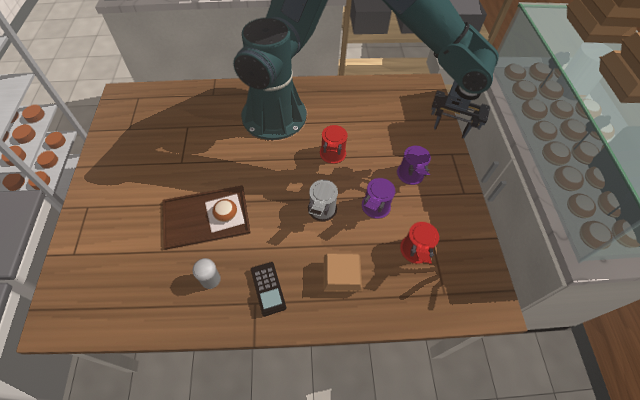

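View pics/top0.png

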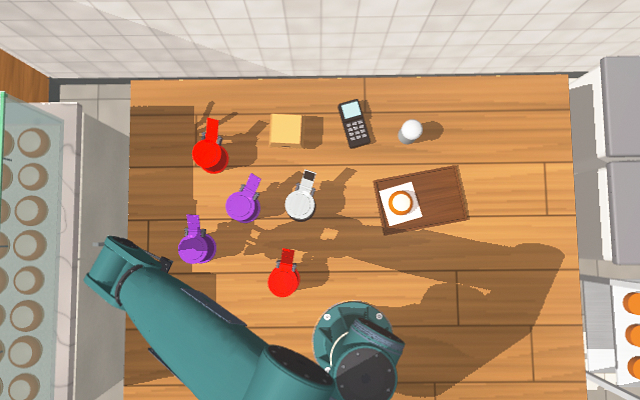

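The scene shows five canisters. In the top view they are red at (211,150) and (285,278), purple at (242,203) and (196,243), and plain steel at (300,203) with its tab at (308,178). Only the steel one fits the description. The tray is at (422,200), with the doughnut on its left half (401,202), so the right half is empty. I'll confirm with a crop and measure.

```bash
python3 - <<'E'
from h import *
c=load('top0'); W=cloud(c)
im=c['image']; cv2.imwrite('pics/crop0.png',cv2.resize(im[140:260,220:480],None,fx=3,fy=3,interpolation=cv2.INTER_CUBIC)[:,:,::-1])
def near(W,cx,cy,r,z0,z1):
    m=(np.hypot(W[...,0]-cx,W[...,1]-cy)<r)&(W[...,2]>z0)&(W[...,2]<z1); return W[m]
for u,v in [(300,203),(308,178),(401,202),(440,195),(300,240),(242,203),(251,183)]: print((u,v),W[v,u].round(4))
k=W[203,300]
for f in ['top0','scene0']:
    Wf=cloud(load(f))
    d=near(Wf,k[0],k[1],.08,.106,.119); (x,y),r=cv2.minEnclosingCircle(d[:,:2].astype(np.float32)); print(f,'disc',len(d),d.mean(0).round(4),x,y,r)
    t=near(Wf,k[0]+.1,k[1],.08,.122,.17); print('tab',len(t),t.mean(0).round(4),t[t[:,2].argmax()].round(4))
    # tray by outline
    m=((Wf[...,2]>.004)&(Wf[...,2]<.025)&(np.hypot(Wf[...,0]-W[200,422,0],Wf[...,1]-W[200,422,1])<.2)).astype(np.uint8)
    p=Wf[m>0][:,:2].astype(np.float32); print('tray',cv2.minAreaRect(p))
    d=near(Wf,*W[202,401,:2],.08,.02,.07); print('dough',d.mean(0),cv2.minEnclosingCircle(d[:,:2].astype(np.float32)),d[:,2].max())
E
```

```text
(300, 203) [0.4796 0.1756 0.1186]
(308, 178) [0.5606 0.1477 0.1378]
(401, 202) [ 0.4845 -0.1742  0.0436]
(440, 195) [ 0.5106 -0.3206  0.0069]
(300, 240) [ 0.3562  0.1813 -0.0048]
(242, 203) [0.4821 0.3691 0.1162]
(251, 183) [0.547  0.3368 0.1318]
top0 disc 616 [0.4897 0.1745 0.1146] 0.49154824018478394 0.1771140694618225 0.06367743015289307
tab 164 [0.5637 0.149  0.1377] [0.5712 0.1277 0.1555]
tray ((0.4922821521759033, -0.25469595193862915), (0.3911365270614624, 0.39703238010406494), 46.39683151245117)
dough [ 0.48263977 -0.17194744  0.04430218] ((0.4861443042755127, -0.15833348035812378), 0.06167421489953995) 0.05981106433955752
scene0 disc 591 [0.4906 0.1755 0.1146] 0.48938173055648804 0.174528568983078 0.06286820024251938
tab 81 [0.5682 0.1477 0.1392] [0.582  0.1289 0.1549]
tray ((0.487271785736084, -0.25514382123947144), (0.38334953784942627, 0.3863339424133301), 4.081713676452637)
dough [ 0.49390687 -0.1702872   0.04281815] ((0.4875701665878296, -0.17262105643749237), 0.04373405873775482) 0.05695005256439978
```

View pics/crop0.png

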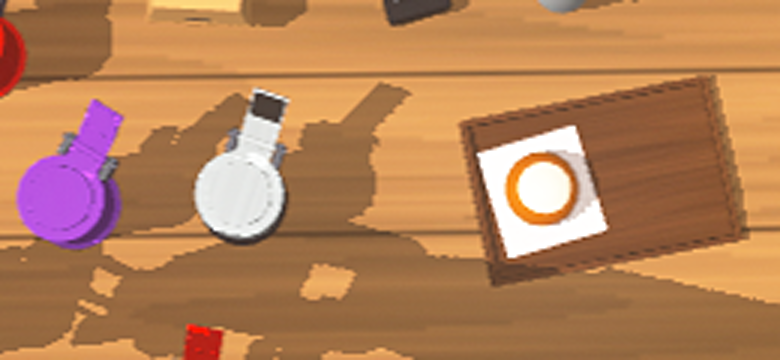

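The crop confirms it: the plain steel keeper is at crop (240,195) with its black rubber tab at (268,103), and the tray's right half is clear. I'll move the wrist above it for a close look.

play_rows --steps "0 0 0 -2.7 -2.4 -0.9 0;0 0 0 -2.7 -2.4 -0.9 0;0 0 0 -2.7 -2.4 -0.9 0;0 0 0 -2.7 -2.4 -0.9 0;0 0 0 -2.7 -2.4 -0.9 0;0 0 0 -2.7 -2.4 -0.9 0;0 0 0 -2.7 -2.4 -0.9 0;0 0 0 -2.7 -2.4 -0.9 0;0 0 0 -2.7 -2.4 -0.9 0;0 0 0 -2.7 -2.4 -0.9 0"

```text
time_s: 0.93
position: [0.4427, 0.296, 0.3212]
orientation: [0.222, 0.975, -0.0, -0.0]
ft_force: [0.4, -0.2, 0.3]
opening: 0.0275
grip_force: 0.0
```

play_rows --steps "0 0 -2 -2.7 -2.4 -0.9 0;0 0 -2 -2.7 -2.4 -0.9 0;0 0 -2 -2.7 -2.4 -0.9 0;0 0 -2 -2.7 -2.4 -0.9 0;0 0 0 0 0 0 0;0 0 0 0 0 0 0;0 0 0 0 0 0 0"

```text
time_s: 1.52
position: [0.5049, 0.1677, 0.3565]
orientation: [0.154, 0.988, -0.0, -0.0]
ft_force: [-0.2, -0.5, 0.4]
opening: 0.0005
grip_force: 0.0
```

```bash
python3 - <<'E'
from h import *
c=snap('wrist','w1'); s=get_state(); print(s['time_s'],s['position'],s['orientation'],s['opening'])
M=R.from_quat(s['orientation']).as_matrix(); print(M.round(3)); print('cam in tool',M.T@(c['xyz']-s['position'])); print('look',-R.from_quat(c['attitude']).as_matrix()[:,2], c['fx'])
E
```

```text
1.5667 [0.50463705 0.16816253 0.3563778 ] [ 1.53446930e-01  9.88156783e-01 -1.31776871e-04 -4.41633064e-04] 0.0006874968654683489
[[-0.953  0.303 -0.001]
 [ 0.303  0.953 -0.   ]
 [ 0.001 -0.    -1.   ]]
cam in tool [ 0.06610268 -0.0012423  -0.15377568]
look [ 0.22625566 -0.07188224 -0.97141202] 276.0782887710919
```

View pics/w1.png

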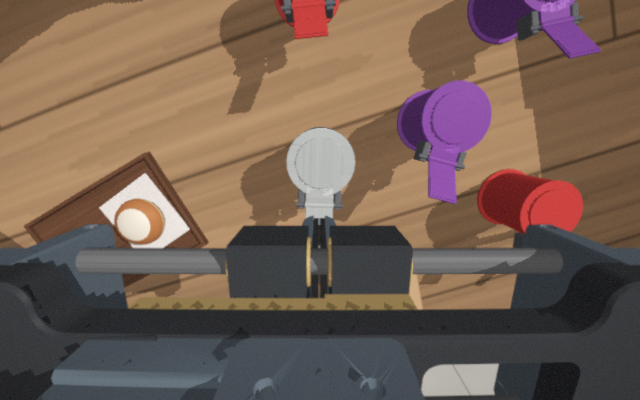

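The wrist view shows the steel disc at (321,162), with its tab hidden behind the fingers. I'll fit the disc, tab direction and tray from all views.

```bash
python3 - <<'E'
from h import *
for f in ['w1','top0','scene0']:
    c=load(f);W=cloud(c);hsv=cv2.cvtColor(c['image'],cv2.COLOR_RGB2HSV)
    m=(hsv[...,1]<45)&(hsv[...,2]>90)&(np.hypot(W[...,0]-.48,W[...,1]-.176)<.055)&(W[...,2]>.107)&(W[...,2]<.121)
    _,l,st,_=cv2.connectedComponentsWithStats(m.astype(np.uint8)); i=1+st[1:,4].argmax(); m=l==i
    cn=max(cv2.findContours(m.astype(np.uint8),cv2.RETR_EXTERNAL,cv2.CHAIN_APPROX_NONE)[0],key=len)[:,0]
    p=W[cn[:,1],cn[:,0]]; u=np.array([.953,-.303]); q=p[((p[:,:2]-[.48,.176])@u)<.02][:,:2]
    A=np.c_[2*q,np.ones(len(q))]; s=np.linalg.lstsq(A,(q**2).sum(1),rcond=None)[0]; r=np.sqrt(s[2]+s[0]**2+s[1]**2)
    print(f,'disc',s[:2].round(4),'r',r.round(4),len(q),'z',np.nanmedian(W[m][:,2]).round(4))
    C=s[:2]; D=W[...,:2]-C; o=D@u
    t=(W[...,2]>.118)&(W[...,2]<.16)&(o>.065)&(o<.13)&(abs(D@np.array([.303,.953]))<.04)
    P=W[t]; print(' tab',len(P),P.mean(0).round(4)if len(P) else '',np.degrees(np.arctan2(*(P.mean(0)[:2]-C)[::-1])) if len(P) else '')
    if f!='w1':
        H=hsv; m=((H[...,2]<125)&(H[...,1]>80)&(abs(W[...,2]-.01)<.012)&(np.hypot(W[...,0]-.5,W[...,1]+.25)<.2))
        m=cv2.morphologyEx(m.astype(np.uint8),cv2.MORPH_OPEN,np.ones((3,3)))
        _,l,st,_=cv2.connectedComponentsWithStats(m); i=1+st[1:,4].argmax()
        print(' tray',st[i],cv2.minAreaRect(W[l==i][:,:2].astype(np.float32)))
# tray corners from the crop
W=cloud(load('top0'))
cr=[(460,122),(714,76),(746,237),(494,283)]
K=load('top0')
for x,y in cr:
    u,v=220+x/3,140+y/3; print(W[int(round(v)),int(round(u))].round(3))
E
```

```text
w1 disc [0.4762 0.1781] r 0.048 131 z 0.1171
 tab 233 [0.5501 0.1511 0.1256] -20.02601251832993
top0 disc [0.4759 0.1794] r 0.0468 57 z 0.1159
 tab 175 [0.5631 0.1489 0.1365] -19.303984273109652
 tray [383 227  22   8 110] ((0.3860747516155243, -0.15190407633781433), (0.07578900456428528, 0.02486296556890011), 89.57625579833984)
scene0 disc [0.4767 0.1801] r 0.0467 49 z 0.1157
 tab 94 [0.565  0.1492 0.1365] -19.27403834300712
 tray [ 160  180   90   70 3296] ((0.47246497869491577, -0.25647908449172974), (0.2540678083896637, 0.3152230679988861), 9.845842361450195)
[ 0.563 -0.082  0.012]
[ 0.618 -0.389  0.005]
[ 0.424 -0.424 -0.003]
[ 0.374 -0.119  0.021]
```

```bash
cat >> h.py <<'E'
K0=np.array([.4763,.179]); psi=np.radians(-19.5); U=np.array([np.cos(psi),np.sin(psi),0]); V=np.array([-U[1],U[0],0]); Zw=np.array([0,0,1.])
H=np.r_[K0,.111]+.062*U
def pose(out,z,phi):            # tip centre relative to hinge -> TCP pose
    d=-np.sin(phi)*U-np.cos(phi)*Zw; x=np.cross(V,d)
    return H+out*U+z*Zw-.017*d, R.from_matrix(np.c_[x,V,d])
def press(beta,phi,s=.05,lift=0):
    b=np.radians(beta); p=np.radians(phi); h=.016*abs(np.sin(b+p))+.0015+lift
    return pose(s*np.cos(b)-h*np.sin(b), s*np.sin(b)+h*np.cos(b), p)
def rows(wps,p,q,n=1):
    out=[]
    for P,Q in wps:
        sh=q.inv().apply(P-p)*100; rv=np.degrees((q.inv()*Q).as_rotvec())
        r=np.r_[rv.round(1),sh.round(2)]; out.append(r); p=p+q.apply(r[3:]/100); q=q*R.from_rotvec(np.radians(r[:3]))
        print(*r.tolist())
def now():
    s=get_state(); return s['position'],R.from_quat(s['orientation'])
E
python3 - <<'E'
from h import *
p,q=now(); rows([press(40,0,lift=.02)],p,q)
print('press'); p,q=press(40,0,lift=.02)
rows([press(40,0)]+[press(40-98*t,30*t) for t in np.arange(1,20)/19],p,q)
E
```

```text
-0.0 -0.0 1.8 -4.97 -0.08 17.18
press
0.0 0.0 0.0 -1.29 0.0 1.53
0.0 1.6 0.0 -0.44 -0.0 0.36
-0.0 1.6 0.0 -0.43 -0.0 0.39
0.0 1.5 -0.0 -0.39 -0.0 0.42
0.0 1.6 -0.0 -0.36 -0.0 0.44
0.0 1.6 0.0 -0.33 0.0 0.47
0.0 1.6 0.0 -0.28 0.0 0.5
0.0 1.6 0.0 -0.25 0.0 0.51
0.0 1.5 0.0 -0.21 -0.0 0.52
0.0 1.6 -0.0 -0.17 0.0 0.54
0.0 1.6 0.0 -0.13 -0.0 0.54
0.0 1.6 -0.0 -0.08 0.0 0.55
0.0 1.5 -0.0 -0.05 0.0 0.39
0.0 1.6 -0.0 -0.04 0.0 0.35
0.0 1.6 0.0 -0.02 0.0 0.35
0.0 1.6 -0.0 -0.01 -0.0 0.36
0.0 1.6 -0.0 -0.0 -0.0 0.35
0.0 1.5 -0.0 0.01 -0.0 0.36
0.0 1.6 -0.0 0.04 0.0 0.35
0.0 1.6 -0.0 0.05 -0.0 0.36
```

play_rows --steps "0 0 1.8 -1 0 3;0 0 0 -1 0 3;0 0 0 -1 0 3;0 0 0 -1 0 3;0 0 0 -1 -0.1 2.6;0 0 0 0 0 2.6;0 0 0 0 0 0"

```text
$.steps[0]: bad value
```

play_rows --steps "0 0 1.8 -1 0 3 0;0 0 0 -1 0 3 0;0 0 0 -1 0 3 0;0 0 0 -1 0 3 0;0 0 0 -1 -0.1 2.6 0;0 0 0 0 0 2.6 0;0 0 0 0 0 0 0;0 0 0 0 0 0 0"

```text
time_s: 2.23
position: [0.5509, 0.1511, 0.184]
orientation: [0.168, 0.986, -0.001, -0.002]
ft_force: [-0.4, -0.8, 0.2]
opening: 0.0005
grip_force: 0.0
```

play_rows --steps "0 0 0 -0.65 0 0.75 0;0 0 0 -0.65 0 0.78 0;0 1.6 0 -0.44 0 0.36 0;0 1.6 0 -0.43 0 0.39 0;0 1.6 0 -0.39 0 0.42 0;0 1.6 0 -0.36 0 0.44 0;0 1.6 0 -0.33 0 0.47 0;0 1.6 0 -0.28 0 0.5 0;0 1.6 0 -0.25 0 0.51 0;0 0 0 0 0 0 0"

```text
time_s: 3.07
position: [0.5852, 0.1383, 0.1357]
orientation: [0.168, 0.981, 0.017, -0.098]
ft_force: [-0.5, 0.3, 0.2]
opening: 0.0004
grip_force: 0.0
```

```bash
python3 - <<'E'
from h import *
p,q=now()
for b in (7,4,0):
    P,Q=press(b,30*(40-b)/98); print(b,(P-p).round(4),np.degrees((q.inv()*Q).as_rotvec()).round(1))
c=snap('scene','s1');W=cloud(c); cv2.imwrite('pics/s1c.png',cv2.resize(c['image'][130:280,250:450],None,fx=4,fy=4,interpolation=cv2.INTER_CUBIC)[:,:,::-1])
E
```

```text
7 [-0.0016  0.0027  0.0043] [-0.  -1.3  0. ]
4 [-0.0008  0.0024  0.0011] [-0.  -0.4  0. ]
0 [ 0.      0.0021 -0.0032] [-0.   0.8  0. ]
```

View pics/s1c.png

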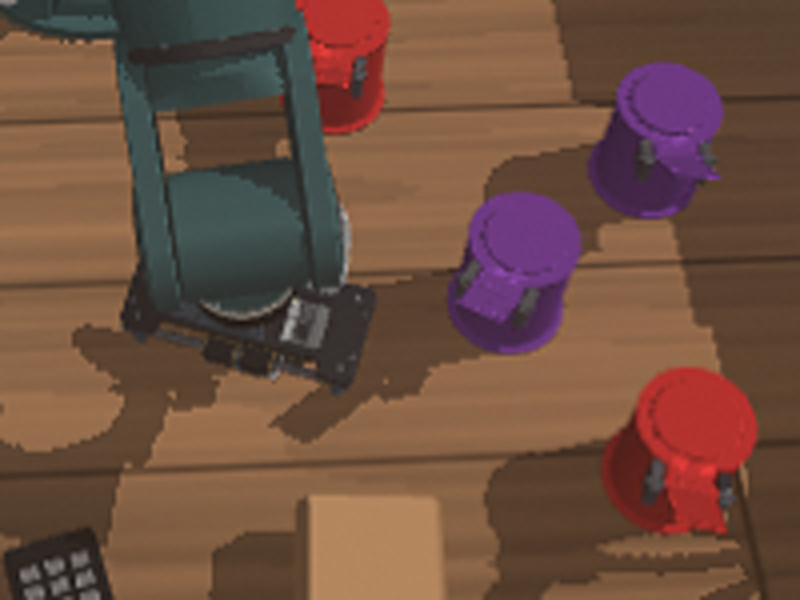

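The arm hides the keeper in this view, so I'll read the lid angle from wrist-camera depth.

```bash
cat >> h.py <<'E'
def lid(f):
    c=snap('wrist',f); W=cloud(c); D=W-H; o=D@U; y=D@V; z=D[...,2]; m=(o<.03)&(o>-.11)&(abs(y)<.045)&(np.hypot(o,z)<.115)&(z>-.02)
    a=np.degrees(np.arctan2(z,-o))[m&(np.hypot(o,z)>.04)]
    hist=np.histogram(a,np.arange(-20,125,5)); print('lid angle hist',dict((int(e),int(n)) for e,n in zip(hist[1],hist[0]) if n>20), 'median',np.median(a) if len(a) else None)
E
python3 -c "
from h import *
lid('w2')"
```

```text
lid angle hist {35: 7402, 40: 10779} median 40.33236245521429
```

View pics/w2.png

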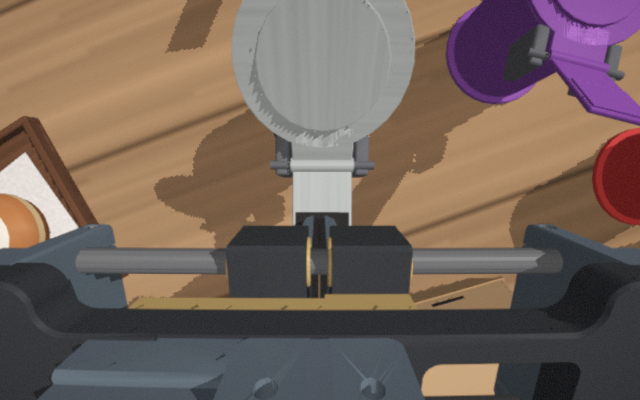

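The lid is tilted up to about 39°: the disc is at (323,60), and the fingertips sit centred on the tab at (322,215). I'll continue pressing.

```bash
python3 - <<'E'
from h import *
p,q=now(); rows([press(b,30*(40-b)/98) for b in np.linspace(-4,-59,10)],p,q)
E
```

```text
-0.0 2.2 0.0 -0.19 0.19 0.81
-0.0 1.9 0.0 -0.16 0.0 0.64
-0.0 1.9 0.0 -0.11 0.0 0.65
-0.0 1.8 0.0 -0.06 0.0 0.48
-0.0 1.9 0.0 -0.04 0.0 0.41
-0.0 1.9 0.0 -0.02 0.01 0.42
-0.0 1.8 0.0 -0.01 -0.0 0.42
-0.0 1.9 0.0 0.02 -0.0 0.42
-0.0 1.9 0.0 0.04 -0.0 0.42
-0.0 1.9 0.0 0.06 -0.0 0.43
```

play_rows --steps "0 2.2 0 -0.2 0.1 0.8 0;0 1.9 0 -0.16 0 0.64 0;0 1.9 0 -0.11 0 0.65 0;0 1.9 0 -0.06 0 0.48 0;0 1.9 0 -0.04 0 0.41 0;0 1.9 0 -0.02 0 0.42 0;0 1.9 0 0 0 0.42 0;0 1.9 0 0.02 0 0.42 0;0 1.9 0 0.04 0 0.42 0;0 0 0 0 0 0 0"

```text
time_s: 4.0
position: [0.5763, 0.1426, 0.0906]
orientation: [0.164, 0.955, 0.042, -0.245]
ft_force: [0.1, 0.6, 0.3]
opening: 0.0004
grip_force: 0.3
```

```bash
python3 - <<'E'
from h import *
lid('w3'); p,q=now()
for b in (-53,-60): 
    P,Q=press(b,30*(40-b)/98); print(b,(q.inv().apply(P-p)*100).round(2),np.degrees((q.inv()*Q).as_rotvec()).round(1))
E
```

```text
lid angle hist {90: 1316, 95: 38663, 100: 1346} median 96.12903930117318
-53 [-0.01  0.09 -0.  ] [-0.  -0.2  0. ]
-60 [0.06 0.09 0.48] [-0.   1.9  0. ]
```

```bash
cat >> h.py <<'E'
def path(ts,ns):
    p,q=now()
    for (P,Q),n in zip(ts,ns):
        rv=(q.inv()*Q).as_rotvec(); pts=[(p+(P-p)*t,q*R.from_rotvec(rv*t)) for t in np.arange(1,n+1)/n]
        rows(pts,p,q); p,q=P,Q; print('-')
E
python3 - <<'E'
from h import *
p,q=now(); d=q.apply([0,0,1])
Q=pose(0,0,0)[1]
A=np.r_[K0,.33]+.03*U
path([(p-.1*d,q),(p-.1*d+[0,0,.11],Q),(A,Q)],[3,5,4])
E
```

```text
0.0 0.0 0.0 -0.0 0.0 -3.33
0.0 0.0 0.0 0.0 -0.0 -3.34
0.0 0.0 0.0 0.0 -0.0 -3.33
-
-0.0 -5.7 0.0 1.06 -0.0 -1.93
-0.0 -5.8 0.0 0.85 -0.0 -2.03
-0.0 -5.7 0.0 0.65 -0.0 -2.1
-0.0 -5.7 0.0 0.44 -0.01 -2.15
-0.0 -5.8 0.0 0.22 0.0 -2.19
-
0.0 0.0 0.0 3.12 0.02 -1.03
0.0 0.0 0.0 3.11 0.02 -1.04
0.0 0.0 0.0 3.12 0.02 -1.03
0.0 0.0 0.0 3.11 0.03 -1.03
-
```

play_rows --steps "0 0 0 0 0 -3.3 0;0 0 0 0 0 -3.3 0;0 0 0 0 0 -3.3 0;0 -5.7 0 1.1 0 -1.9 0;0 -5.8 0 0.9 0 -2 0;0 -5.7 0 0.6 0 -2.1 0;0 -5.8 0 0.4 0 -2.2 0;0 -5.7 0 0.2 0 -2.2 0;0 0 0 0 0 -0.5 0;0 0 0 0 0 0 0"

```text
time_s: 4.88
position: [0.6213, 0.1275, 0.2961]
orientation: [0.168, 0.986, 0.001, 0.002]
ft_force: [0.3, -0.4, 0.3]
opening: 0.0005
grip_force: 0.0
```

play_rows --steps "0 0 0 3.1 0 -0.5 2;0 0 0 3.1 0 -0.5 2;0 0 0 3.1 0 -0.5 2;0 0 0 3.1 0 -1 2;0 0 0 0 0 0 2;0 0 0 0 0 0 2;0 0 0 0 0 0 2"

```text
time_s: 5.47
position: [0.5048, 0.1681, 0.3177]
orientation: [0.169, 0.986, -0.0, -0.0]
ft_force: [-0.2, -0.8, -0.1]
opening: 0.0199
grip_force: 0.0
```

```bash
python3 - <<'E'
from h import *
lid('w4'); print(now()[0],get_state()['opening'])
W=cloud(load('w4')); D=W-np.r_[K0,0]; r=np.hypot(D[...,0],D[...,1])
m=(r<.044)&(W[...,2]>.082)&(W[...,2]<.1)
P=W[m]; print(len(P),np.histogram(P[:,2],8))
E
```

```text
lid angle hist {-20: 24, -15: 40, -10: 62, -5: 255, 90: 887} median 93.36410143335833
[0.50504876 0.16796386 0.31766383] 0.01969119524102325
516 (array([ 25,  44,  64, 310,  55,   6,   5,   7]), array([0.0821018 , 0.08425019, 0.08639857, 0.08854695, 0.09069533,
       0.09284372, 0.0949921 , 0.09714048, 0.09928887]))
```

View pics/w4.png

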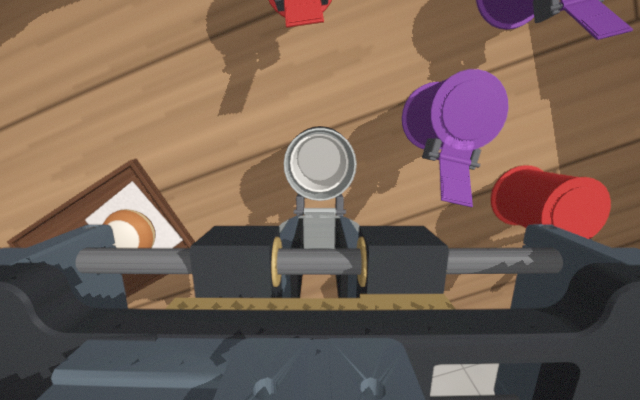

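The lid is standing open and the cup's white rim shows inside the keeper at (320,163). I'll fit the cup rim and keeper rim.

```bash
python3 - <<'E'
from h import *
W=cloud(load('w4')); D=W-np.r_[K0,0]; r=np.hypot(D[...,0],D[...,1])
def circ(q): 
    s=np.linalg.lstsq(np.c_[2*q,np.ones(len(q))],(q**2).sum(1),rcond=None)[0]; return s[:2].round(4),np.sqrt(s[2]+s[0]**2+s[1]**2).round(4),len(q)
for z0,z1,a,b in [(.087,.0925,.032,.044),(.105,.112,.04,.055),(.01,.025,0,.04)]:
    m=(r<b)&(r>a)&(W[...,2]>z0)&(W[...,2]<z1); q=W[m][:,:2]; print(circ(q),q.mean(0),np.ptp(q,axis=0), np.median(W[m][:,2]))
p,q=now()
for C in [circ(W[(r<.044)&(r>.032)&(abs(W[...,2]-.09)<.003)][:,:2])[0]]:
    P=np.r_[C,.30]; print((q.inv().apply(P-p)*100).round(2))
E
```

```text
(array([0.4752, 0.178 ]), np.float64(0.0383), 418) [0.47564738 0.17922984] [0.07929795 0.08476908] 0.08974353103110022
(array([0.4772, 0.1779]), np.float64(0.0465), 523) [0.48031225 0.1771682 ] [0.10164567 0.0947028 ] 0.10780987065652692
(array([0.4756, 0.1774]), np.float64(0.025), 1492) [0.47538143 0.17743416] [0.06943374 0.06923296] 0.016030310188014457
[ 3.15 -0.05  1.77]
```

play_rows --steps "0 0 0 1.6 0 0 2;0 0 0 1.55 -0.05 1.9 2;0 0 0 0 0 4 2;0 0 0 0 0 4 2;0 0 0 0 0 4 2;0 0 0 0 0 3 2;0 0 0 0 0 1 2;0 0 0 0 0 0 2;0 0 0 0 0 0 2"

```text
time_s: 6.27
position: [0.4753, 0.1782, 0.1402]
orientation: [0.169, 0.986, -0.0, 0.001]
ft_force: [0.2, -0.0, 0.7]
opening: 0.0202
grip_force: 0.0
```

```bash
python3 - <<'E'
from h import *
p,q=now(); print((q.inv().apply(np.array([.4753,.1778,.059])-p)*100).round(2),p)
E
```

```text
[-0.   -0.04  8.12] [0.47532453 0.17823876 0.14018057]
```

play_rows --steps "0 0 0 0 0 2 2;0 0 0 0 0 2 2;0 0 0 0 0 2 2;0 0 0 0 0 1.3 2;0 0 0 0 0 0.8 2;0 0 0 0 0 0 2;0 0 0 0 0 0 2"

```text
time_s: 6.85
position: [0.476, 0.1784, 0.0599]
orientation: [0.169, 0.986, 0.0, 0.002]
ft_force: [-0.9, 0.2, -0.2]
opening: 0.0197
grip_force: 0.0
```

play_rows --steps "0 0 0 0 0 0 3;0 0 0 0 0 0 3.5;0 0 0 0 0 0 5;0 0 0 0 0 0 6;0 0 0 0 0 0 6;0 0 0 0 0 0 6;0 0 0 0 0 0 6;0 0 0 0 0 0 6" --newtons 18

```text
time_s: 7.52
position: [0.4754, 0.1782, 0.0592]
orientation: [0.169, 0.986, 0.0, 0.001]
ft_force: [-1.9, -0.6, 8.3]
opening: 0.0413
grip_force: 18.9
```

play_rows --steps "0 0 0 0 0 -0.3 6;0 0 0 0 0 -0.6 6;0 0 0 0 0 -1 6;0 0 0 0 0 -1.5 6;0 0 0 0 0 -1.5 6;0 0 0 0 0 -1.5 6;0 0 0 0 0 -1.5 6;0 0 0 0 0 -1.5 6;0 0 0 0 0 -1.5 6;0 0 0 0 0 -1 6"

```text
time_s: 8.35
position: [0.4752, 0.1783, 0.1798]
orientation: [0.169, 0.986, 0.0, 0.002]
ft_force: [0.3, -0.2, -0.4]
opening: 0.0416
grip_force: 18.6
```

play_rows --steps "0 0 0 0 0 -1.5 6;0 0 0 0 0 -1.5 6;0 0 0 0 0 -1 6;0 0 0 0 0 -1 6;0 0 0 0 0 -0.5 6;0 0 0 0 0 0 6;0 0 0 0 0 0 6;0 0 0 0 0 0 6"

```text
time_s: 9.02
position: [0.4743, 0.1781, 0.2319]
orientation: [0.169, 0.986, -0.0, 0.0]
ft_force: [-0.1, 0.0, -0.2]
opening: 0.0414
grip_force: 18.6
```

```bash
python3 - <<'E'
from h import *
c=snap('scene','s2'); s=get_state(); print(s['position'],s['opening'],s['grip_force'],s['ft_force'])
snap('wrist','w5')
W=cloud(c); hsv=cv2.cvtColor(c['image'],cv2.COLOR_RGB2HSV)
# tray floor: all pts in height band, dark/brown; boundary of lip via z>.012
m=(abs(W[...,2]-.016)<.0035)&(np.hypot(W[...,0]-.495,W[...,1]+.2535)<.2)
print(cv2.minAreaRect(W[m][:,:2].astype(np.float32)),m.sum())
cv2.imwrite('pics/s2c.png',cv2.resize(c['image'][120:270,150:400],None,fx=3,fy=3,interpolation=cv2.INTER_CUBIC)[:,:,::-1])
E
```

```text
[0.47432272 0.17811547 0.23183   ] 0.041345829035890486 18.638254622092063 [ 0.34891304  0.15473064 -0.37889877]
((0.495878130197525, -0.24619534611701965), (0.2025197595357895, 0.301390677690506), 9.703351020812988) 522
```

View pics/s2c.png

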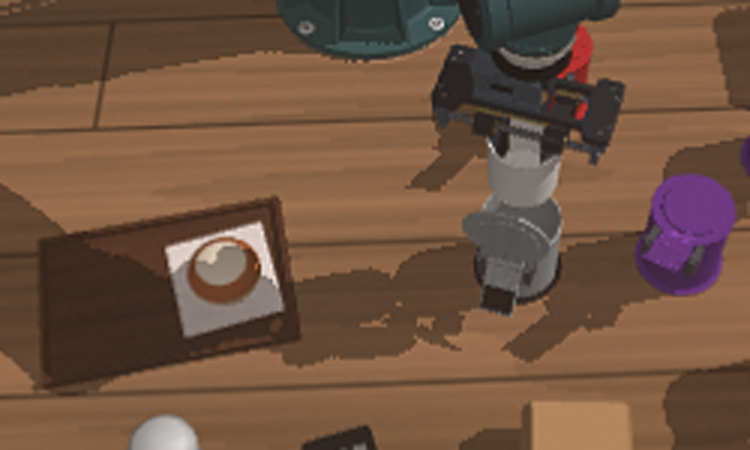

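The cup is held clear above the keeper at crop (520,170), the lid stands open at (505,230), and the tray fit is 202×301 mm, which matches. I'll raise it above the lid and carry it over.

play_rows --steps "0 0 0 0 0 -0.7 6;0 0 0 0 0 -1.3 6;0 0 0 0 0 -1.6 6;0 0 0 0 0 -1.4 6;0 0 0 0 0 -0.8 6;0 0 0 0 0 -0.3 6;0 0 0 0 0 0 6"

```text
time_s: 9.7
position: [0.4748, 0.1783, 0.294]
orientation: [0.169, 0.986, 0.0, 0.001]
ft_force: [0.6, -0.0, -0.3]
opening: 0.0415
grip_force: 18.6
```

```bash
python3 - <<'E'
from h import *
p,q=now(); print(p,(q.inv().apply(np.array([.508,-.317,p[2]])-p)*100).round(2),get_state()['joints'].round(2))
E
```

```text
[0.47478553 0.17833262 0.29404885] [-1.963e+01 -4.560e+01  2.000e-02] [ 0.31 -0.01  2.08 -0.    1.07 -0.92]
```

play_rows --steps "0 0 0 -0.4 -0.92 0 6;0 0 0 -0.79 -1.84 0 6;0 0 0 -1.19 -2.76 0 6;0 0 0 -1.19 -2.76 0 6;0 0 0 -1.19 -2.76 0 6;0 0 0 -1.19 -2.76 0 6;0 0 0 -1.19 -2.76 0 6;0 0 0 -1.19 -2.76 0 6;0 0 0 -1.19 -2.76 0 6;0 0 0 -1.19 -2.76 0 6"

```text
time_s: 10.53
position: [0.492, -0.0936, 0.2928]
orientation: [0.169, 0.986, -0.0, 0.0]
ft_force: [1.5, -0.4, -0.4]
opening: 0.0413
grip_force: 18.6
```

play_rows --steps "0 0 0 -1.19 -2.76 0 6;0 0 0 -1.19 -2.76 0 6;0 0 0 -1.19 -2.76 0 6;0 0 0 -1.19 -2.76 0 6;0 0 0 -1.19 -2.76 0 6;0 0 0 -1.19 -2.76 0 6;0 0 0 -0.8 -1.9 0 6;0 0 0 -0.6 -1.4 0 6;0 0 0 -0.38 -0.9 0 6;0 0 0 0 0 0 6"

```text
time_s: 11.37
position: [0.5074, -0.3183, 0.2932]
orientation: [0.17, 0.986, -0.0, 0.0]
ft_force: [0.2, 0.0, 0.3]
opening: 0.0413
grip_force: 18.6
```

play_rows --steps "0 0 0 0 0 -0.01 6;0 0 0 0 0 1 6;0 0 0 0 0 2 6;0 0 0 0 0 3 6;0 0 0 0 0 3 6;0 0 0 0 0 3 6;0 0 0 0 0 2 6;0 0 0 0 0 1 6;0 0 0 0 0 0 6;0 0 0 0 0 0 6"

```text
time_s: 12.2
position: [0.5083, -0.3167, 0.1443]
orientation: [0.169, 0.986, -0.0, 0.001]
ft_force: [0.1, -0.6, -1.1]
opening: 0.0414
grip_force: 18.6
```

```bash
python3 - <<'E'
from h import *
s=get_state(); p,q=now(); print(p,(q.inv().apply(np.array([.508,-.317,.054])-p)*100).round(2))
c=snap('scene','s3'); cv2.imwrite('pics/s3c.png',cv2.resize(c['image'][120:300,130:380],None,fx=3,fy=3,interpolation=cv2.INTER_CUBIC)[:,:,::-1])
W=cloud(c); hsv=cv2.cvtColor(c['image'],cv2.COLOR_RGB2HSV)
m=(hsv[...,1]<40)&(np.hypot(W[...,0]-.508,W[...,1]+.317)<.055)&(W[...,2]<p[2]+.03)&(W[...,2]>.02)
P=W[m]; print(len(P),P.min(0),P.max(0))
E
```

```text
[ 0.50827204 -0.31669833  0.14430442] [ 0.03 -0.04  9.03]
299 [ 0.46997916 -0.35371387  0.09676655] [ 0.54966544 -0.2765344   0.17419541]
```

View pics/s3c.png

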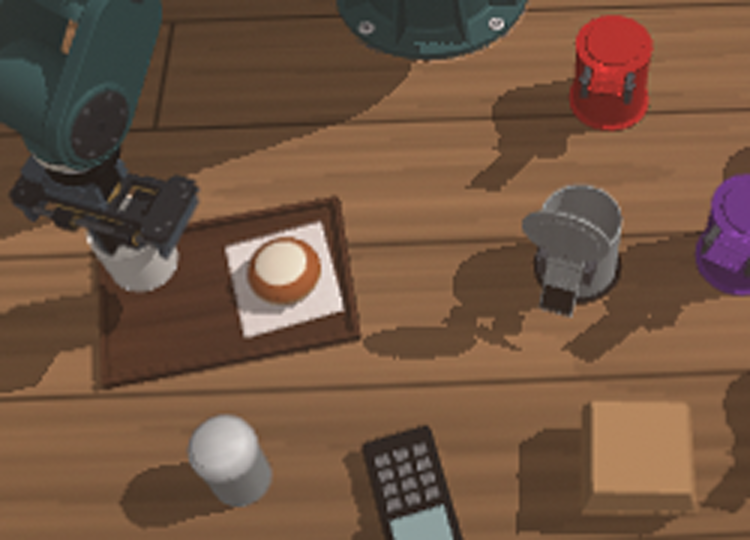

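The cup hangs upright over the empty half at (138,262), and the lid is open and the other items are undisturbed. Lowering.

play_rows --steps "0 0 0 0 0 1 6;0 0 0 0 0 2 6;0 0 0 0 0 2 6;0 0 0 0 0 1.5 6;0 0 0 0 0 1 6;0 0 0 0 0 0.7 6;0 0 0 0 0 0.4 6;0 0 0 0 0 0.2 6;0 0 0 0 0 0 6;0 0 0 0 0 0 6"

```text
time_s: 13.08
position: [0.5086, -0.3175, 0.0566]
orientation: [0.169, 0.986, -0.0, 0.001]
ft_force: [0.4, 0.6, -0.5]
opening: 0.0415
grip_force: 18.6
```

play_rows --steps "0 0 0 0 0 0.1 6;0 0 0 0 0 0.1 6;0 0 0 0 0 0 6;0 0 0 0 0 0 6"

```text
time_s: 13.42
position: [0.5084, -0.3174, 0.0543]
orientation: [0.169, 0.986, -0.0, 0.001]
ft_force: [-0.1, 0.1, 2.3]
opening: 0.0415
grip_force: 18.7
```

play_rows --steps "0 0 0 0 0 0.05 6;0 0 0 0 0 0 6;0 0 0 0 0 0 6"

```text
time_s: 13.67
position: [0.5085, -0.3174, 0.0542]
orientation: [0.169, 0.986, -0.0, 0.001]
ft_force: [-4.4, 1.3, 11.5]
opening: 0.0419
grip_force: 19.4
```

Contact is firm. Releasing by closing the fingers slowly.

play_rows --steps "0 0 0 0 0 0 4;0 0 0 0 0 0 3.8;0 0 0 0 0 0 3.5;0 0 0 0 0 0 3;0 0 0 0 0 0 2.5;0 0 0 0 0 0 2;0 0 0 0 0 0 2;0 0 0 0 0 0 2"

```text
time_s: 14.33
position: [0.5081, -0.3172, 0.0534]
orientation: [0.169, 0.986, -0.0, 0.001]
ft_force: [0.4, -0.2, -0.1]
opening: 0.02
grip_force: 0.0
```

play_rows --steps "0 0 0 0 0 -0.5 2;0 0 0 0 0 -1 2;0 0 0 0 0 -2 2;0 0 0 0 0 -2.5 2;0 0 0 0 0 -3 2;0 0 0 0 0 -3 2;0 0 0 0 0 -3 2;0 0 0 0 0 -2 2;0 0 0 0 0 0 2;0 0 0 0 0 0 2"

```text
time_s: 15.17
position: [0.5084, -0.3174, 0.2254]
orientation: [0.169, 0.986, -0.001, 0.002]
ft_force: [-0.3, -0.1, -0.9]
opening: 0.0201
grip_force: 0.0
```

```bash
python3 - <<'E'
from h import *
s=get_state(); print(s['position'],s['opening'],s['time_s'])
c=snap('scene','s4'); W=cloud(c); hsv=cv2.cvtColor(c['image'],cv2.COLOR_RGB2HSV)
m=(hsv[...,1]<40)&(np.hypot(W[...,0]-.508,W[...,1]+.317)<.055)&(W[...,2]<.12)&(W[...,2]>.005)
P=W[m]; print(len(P),P.min(0),P.max(0))
t=P[P[:,2]>.081]; A=np.linalg.lstsq(np.c_[t[:,:2],np.ones(len(t))],t[:,2],rcond=None)[0]; print('rim',len(t),t.mean(0),'slope',A[:2])
T=np.array([.4959,-.2462]); a=np.radians(9.7); c2=(t.min(0)+t.max(0))[:2]/2-T; print('in tray',c2[0]*np.cos(a)+c2[1]*np.sin(a),-c2[0]*np.sin(a)+c2[1]*np.cos(a))
D=W-H; o=D@U;y=D@V;z=D[...,2]; m=(abs(y)<.045)&(abs(o)<.05)&(z>.04)&(z<.115); print('lid deg',np.median(np.degrees(np.arctan2(z,-o))[m]),m.sum())
cv2.imwrite('pics/s4c.png',cv2.resize(c['image'][120:300,130:380],None,fx=3,fy=3,interpolation=cv2.INTER_CUBIC)[:,:,::-1])
E
```

```text
[ 0.50837154 -0.31740315  0.22536334] 0.020084608592047765 15.1667
599 [ 0.46923321 -0.35753075  0.00567409] [ 0.5499192  -0.27494909  0.08790536]
rim 70 [ 0.50785612 -0.31693365  0.08382876] slope [ 0.00934526 -0.00357444]
in tray 0.001042459508359711 -0.07123396155046952
lid deg 97.23915412270796 276
```

View pics/s4c.png

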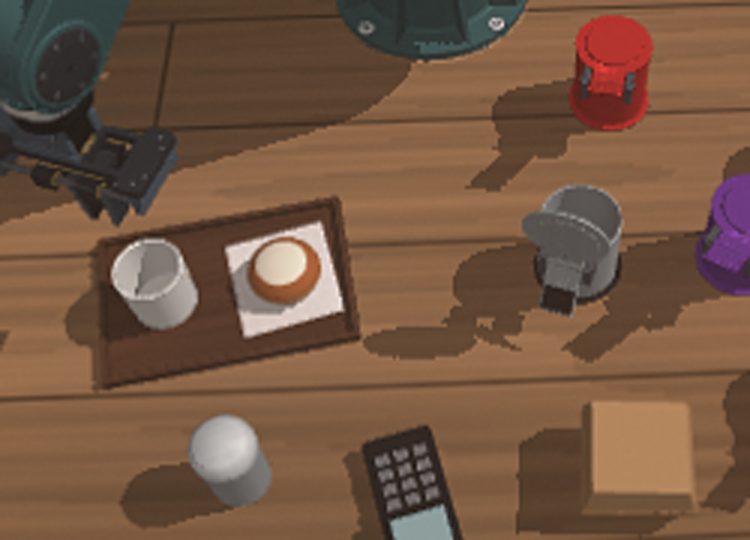

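The cup stands upright at (153,283) on the empty half, 71 mm from the tray's centre, with its rim level. The lid is open at (565,240) and the gripper is clear.

```bash
python3 -c "
from cell import *
print(job_done())"
```

```text
the job is handed in; nothing more can be done
None
```

The job is handed in: the cup stands upright and released on the empty half of the tray, the keeper's lid is open at about 97°, and the doughnut and other items were left undisturbed.

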